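Push the retaining clip home on the tape-reel spindle

TASK

The spindle of the tape-reel stand has lost its retaining clip: the split clip lies loose on the reel's top flange, mouth towards the spindle. Pick up the fork tool and use it, not your fingers, to push the clip gently sideways into the spindle's groove; feel for the moment when both jaws snap shut behind the spindle and stop right there, because pressing on bends the clip. Then stand the tool upright on the worktop again, clear of the stand, and let go.

Things in the scene. Friction and masses are not known exactly. Their poses are not given: they have to be found in the camera images.
- stand: Fixed tape-reel stand: dark base disc, roll of amber tape 100 mm across, on top a black flange disc 168 mm across, its top face 60 mm above the worktop. Origin on the stand's axis at worktop height, z up. x is the push direction: the clip waits on the -x side of the steel spindle. Spindle neck (the groove): 22 mm along x by 16 mm along y, 60 to 72 mm high.
- slot_mid (a point): Middle of the bright slot plate let into the flange's top face, on the stand's axis. The spindle has play in this slot: its centre may be anywhere from 12 mm before to 12 mm beyond this point along the stand's x (fixed in a run, not measured: see or feel it); across (y) it is on the axis. Above the neck its round head, 28 mm diameter, reaches 84 mm above the worktop.
- clip: Loose flat steel split clip, 8 mm thick, 34 mm across the jaws, 66 mm long, flat on the flange. Origin on its underside, at the spindle's centre when home; x towards its mouth, z up. Pushed to +x the jaws start to spread with the origin 30 mm short of home, ride on the neck from 26 mm short, snap shut 1.5 mm short; then it stops hard. It bends at 16 N of push, or 7 N once snapped home.
- clip_back (a point): Middle of the clip's back edge (clip x = -23 mm, half its thickness up). Flat shoulders to push on lie in this line at y = 7 to 17 mm either side; between them a tail tab 13 mm wide with a round end reaches 15.5 mm farther back.
- clip_mouth (a point): Front of the clip's open mouth (clip x = 27.5 mm), about 30 mm wide here, narrowing to 12 mm between the two hooks at clip x = 12.5 to 15 mm.
- jaw_left (a joint): Opening angle of the clip's left (+y) jaw, rad: 0 shut, about 0.07 while it rides on the neck. Sprung shut: it takes 6 to 11 N of push to spread both, 1 to 4 N to slide on.
- jaw_right (a joint): The same for the right (-y) jaw.
- fork_tool: Hand tool standing upright on the worktop: flat dark forked foot, 7 mm thick, 34 mm wide, from x = -22 to 24 mm, and an upright black handle. Origin on the underside, z up, x towards the prongs. 0.13 to 0.21 kg. It stands freely on its foot. Carry it 3 to 4 mm above the flange when pushing: under load its toe dips a little.
- fork_tips (a point): Midway between the flat tips of the two prongs (tool x = 24 mm, 3.5 mm above the underside). Each prong is 8 mm wide, from y = 8 to 16 mm either side, and 14 mm long; the 16 mm gap takes the clip's tail so that the tips bear on its shoulders.
- fork_handle (a point): Good grip height on the handle's centre line (tool x = -6 mm, 52 mm above the underside). Handle 14 mm thick along tool x, 22 mm wide along tool y, free from 13 mm (collar) to its top at 80 mm.
Things that resemble listed ones, but are neither listed nor needed, are in the scene too. There is more than one size of the fork_tool; the job needs the smaller.

How it is judged:
By the outcome, as a careful person would: the job done as asked, in the order asked, and still so for the second after the job is handed in, with the robot touching nothing.
It also fails if it takes over 72 s, if anything falls off the work surface, if the arm or the gripper's body presses on something with over 40 N, if the wrist force passes 120 N, or if a joint passes its speed limit or range.

ROBOT

A 7-joint arm with a two-finger parallel gripper is mounted at the origin on a cart in front of the work surface, level with it; the furniture and walls round the work are solid. World frame = base frame: x ahead of the robot, y to its left, z up, the work surface at z = 0. Lengths are in m, angles in rad, forces in N, time in s.
With the tool pointing down it reaches from about 0.4 to 0.875 m from the base axis. Payload 19.3 kg.
Tool frame: the origin (TCP) lies midway between the tips of the shut fingers; the grasp point (between the pads) lies 19 mm behind it; z points along the fingers, y is the line along which they close (so a half turn about z gives the same grasp; the last joint's range is limited). The gripper opens to 85 mm and grips with 20 to 120 N. Pads are 22 mm wide; open, the fingers measure 114 mm over their backs; the gripper's body (76 mm by 85 mm) begins 54 mm behind the grasp point. The pads swing forward as they close: fully open they stand 13 mm farther back than shut.
Start: joints at [-1.362, 0.521, -0.036, 1.599, 0.021, 1.021, -0.113], TCP at [0.172, 0.601, 0.231] pointing down, gripper open.
Joint ranges: [-2.91, 2.91], [-0.3, 2.13], [-1.5, 1.42], [0.17, 2.43], [-1.26, 4.41], [0.16, 1.93], [-2.52, 2.52]. Speed limits (rad/s): [1.89, 1.89, 2.39, 2.39, 3.01, 3.01, 3.01].

INTERFACE

Orientations are given as [roll, pitch, yaw] about the fixed x, y, z axes, in that order (R = Rz(yaw) Ry(pitch) Rx(roll)).
In Python, from workcell import * gives the robot as it stands. The module is installed in compiled form; this text tells all that it offers.
- The arm moves only by the tool play_rows, never from a script. Its argument "deltas" is a list of rows, each a list of 7 numbers: the shift along the tool's x, y, z in units of 500 mm (1.0 is 500 mm), then the turn, a rotation vector about the tool's x, y, z in units of 120 degrees (1.0 is 120 degrees), then the closure, from 0 (fully open) to 1 (shut). A call has 1 to 10 rows; each row is the pose to reach, as a shift and turn from the pose commanded when the call began, along the tool's axes at that moment; what a row does not reach only later rows make up. A row lasts 1/10 s, in which the tool goes at most 50 mm and 8.59 degrees, less where a joint would pass 70% of its speed; a pose out of reach is approached as far as the arm can. A call with a number of a shift or a turn outside -1 to 1 is refused whole. A call with a gripper value outside its range is refused whole. The fingers move at their own pace and stop on an object; "newtons" is the grip in N (left out, the last holds). Time passes only in rows, so rows that repeat a pose let the fingers close. It gives the time, the measured TCP pose, the force, the opening and the grip force at its end, in the units of the state.
- observe(): the state, without advancing time (a new reading comes with each control period).
- grab_frame(name): name is "scene" or "side" or "wrist"; returns the picture (384x512x3 uint8, red, green, blue); there is no depth.
- get_calibration(name): a dict with "fovy" (degrees; the focal length in pixels is half the picture's height over the tangent of half this angle, whatever the lens; pixels are square), "cx", "cy" (the principal point, pixels), "xyz" and "rotation" of the camera in the world. Camera axes: x right, y down, z forward; pixel columns grow to the right and rows downward; lengths in m; the calibration is good to about 2 mm. A picture is of the moment at which its call begins: read the wrist's pose just before it. get_calibration takes no time and is no camera call; for the wrist camera it gives the pose at the moment of the call.
- job_done(): hands the job in; it is judged then, once.
The state is a dict: "clock": time; "qpos": joint angles; "qd": joint speeds; "joint_efforts": joint torques, N m; "position": TCP position; "tool_rot": TCP orientation; "force": force on the tool from outside, world axes, zero at the start; "moment": the same for the moment, N m; "grip_width": finger opening in m; "finger_force": force on a finger pad.
Only numpy, scipy, OpenCV 4.12 (cv2) and the standard library are available. Lean on these libraries where they do the work, as an engineer would, in place of code of your own. Each camera call takes 0.05 s, during which the arm holds its last target. There are 200 camera calls.

## Working session

There is one attempt and no reset: what is moved stays moved. The work goes in short steps, Python scripts to look and compute and a tool call to move; the robot and the scene stay as the last step left them, time stands still between calls to the robot, and variables do not carry over. Pictures are saved under pics/ and viewed, at most 10 in all, crops included, and the job is handed in when it is done.

Besides the shell and the picture viewer there is one more tool, called after ">>>" as a command line: name --pt "numbers of a row" for each row, then --argument value for the rest. play_rows: Moves the arm, as the interface text tells. Its arguments: {"type":"object","properties":{"deltas":{"type":"array"},"newtons":{"type":"number"}},"required":["deltas"]}

```bash
mkdir -p pics
cat > h.py <<'E'
from workcell import *
import numpy as np, cv2, json
from scipy.spatial.transform import Rotation as R
def ray(c,u,v):
    f=192/np.tan(np.radians(c["fovy"])/2)
    Rm=np.array(c["rotation"]); Rm=Rm if Rm.shape==(3,3) else R.from_euler('xyz',Rm).as_matrix()
    d=Rm@np.array([(u-c["cx"])/f,(v-c["cy"])/f,1.0]); return np.array(c["xyz"]),d
def onz(c,u,v,z):
    o,d=ray(c,u,v); return o+d*(z-o[2])/d[2]
def proj(c,p):
    f=192/np.tan(np.radians(c["fovy"])/2)
    Rm=np.array(c["rotation"]); Rm=Rm if Rm.shape==(3,3) else R.from_euler('xyz',Rm).as_matrix()
    q=Rm.T@(np.array(p)-np.array(c["xyz"])); return q[:2]/q[2]*f+[c["cx"],c["cy"]]
def save(n,im): cv2.imwrite("pics/"+n+".png",im[:,:,::-1])
E
python3 - <<'E'
from h import *
print(observe())
ims=[]
for n in ("scene","side"):
    c=get_calibration(n); print(n,c); im=grab_frame(n); np.save(n+"0.npy",im); save(n+"0",cv2.resize(im,(800,600),interpolation=cv2.INTER_CUBIC))
E
```

```text
{'clock': 0.0, 'qpos': array([-1.36222636,  0.52202196, -0.03635159,  1.59999941,  0.02122037,
        1.02108357, -0.11283175]), 'qd': array([ 1.50685565e-04, -2.78189392e-04, -1.07050109e-03,  4.71129394e-04,
        7.53544017e-05, -4.09201023e-04,  1.24777525e-05]), 'joint_efforts': array([ 1.54035615e-04, -9.27130008e+01,  1.98020071e+00, -3.69907236e+01,
        1.80138083e-02,  8.55238759e-03,  6.61915919e-05]), 'position': array([0.17191897, 0.60054544, 0.23072358]), 'tool_rot': array([-3.14046928e+00,  8.50958542e-05,  2.86281248e+00]), 'force': array([ 1.24793445,  0.43702486, -0.40743613]), 'moment': array([-0.04635089, -0.00821308, -0.01517695]), 'finger_force': 0.0, 'grip_width': 0.08537650406871428}
scene {'fovy': 44.61979541116882, 'cx': 261.35177689394914, 'cy': 193.40401166537123, 'xyz': array([0.10964018, 0.52359244, 0.59434888]), 'rotation': array([-2.22504978,  0.00323556, -2.49276468])}
side {'fovy': 49.6040310720019, 'cx': 256.4191015540024, 'cy': 194.84920586477284, 'xyz': array([ 0.23543255, -0.82428115,  0.39951604]), 'rotation': array([-1.95393512, -0.02363062, -0.35457741])}
```

View pics/scene0.png

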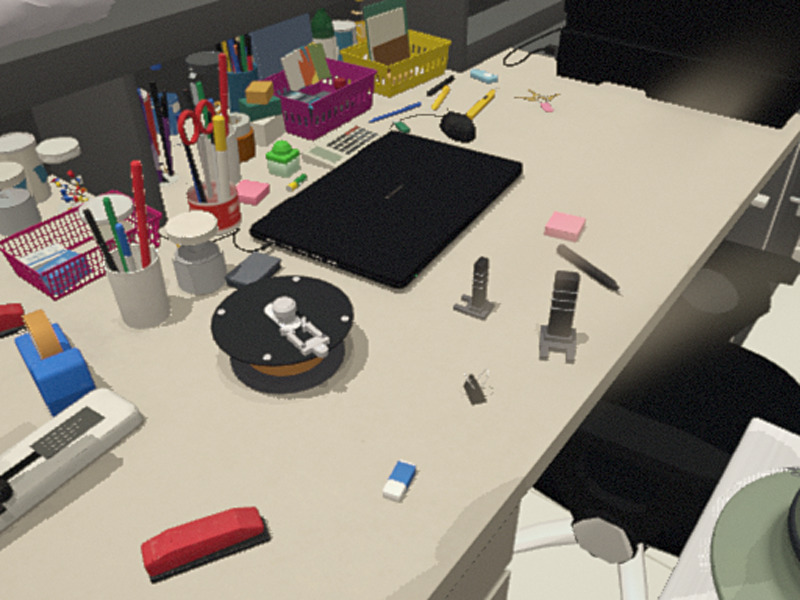

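View pics/side0.png

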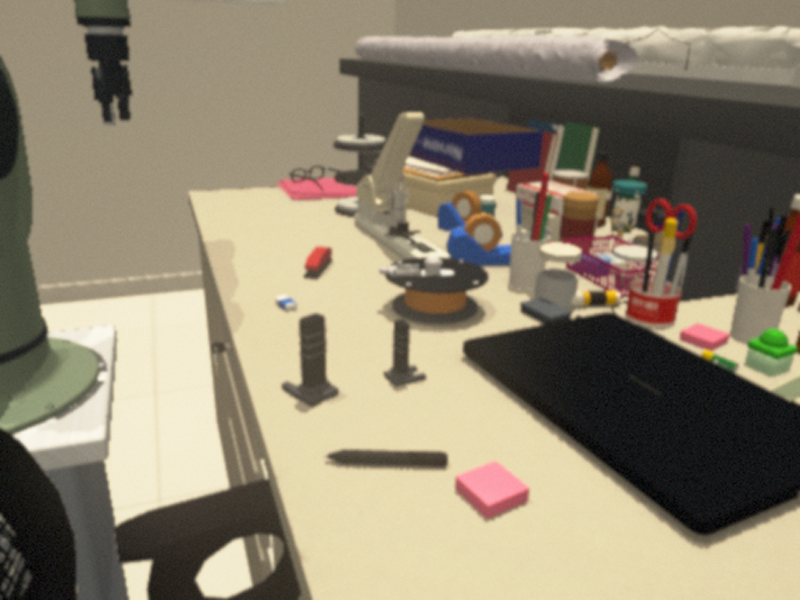

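Scene picture (800x600): stand flange centre ≈(283,320), spindle head ≈(285,307), clip tail ≈(320,347). Look-alikes for the fork tool: the large fork (560,315), the small fork (478,290), the pen (590,270) and the binder clip (474,387). By the size in the description I choose the small fork at (478,290), and check it in a crop.

Run:
```python
from h import *
c=get_calibration("scene"); s=get_calibration("side")
k=.64
for n,u,v,z in [("flange",283,320,.06),("head",285,300,.084),("tail",320,347,.064),("smalltop",482,260,.08),("smallfoot",474,306,.004),("bigtop",565,273,.1),("bigfoot",558,345,0.004)]:
    p=onz(c,u*k,v*k,z); print(n,p.round(4),"side px800",(proj(s,p)/k).round(0))
a=np.load("scene0.npy"); b=np.load("side0.npy")
A=cv2.resize(a[155:240,270:385],None,fx=3.47,fy=3.47,interpolation=cv2.INTER_CUBIC)
A2=cv2.resize(a[165:255,130:235],None,fx=3.8,fy=3.8,interpolation=cv2.INTER_CUBIC)
B=cv2.resize(b[195:262,175:282],None,fx=3.7,fy=3.7,interpolation=cv2.INTER_CUBIC)
B2=cv2.resize(b[155:210,235:320],None,fx=4.5,fy=4.5,interpolation=cv2.INTER_CUBIC)
o=np.zeros((600,800,3),np.uint8)
for im,x,y in((A,0,0),(A2,400,0),(B,0,345),(B2,400,345)):
    im=im[:600-y,:800-x]; o[y:y+im.shape[0],x:x+im.shape[1]]=im
save("crop1",o)
```

```text
flange [0.6282 0.0844 0.06  ] side px800 [428. 271.]
head [0.6292 0.0765 0.084 ] side px800 [432. 258.]
tail [0.5577 0.0971 0.064 ] side px800 [385. 270.]
smalltop [ 0.495  -0.1341  0.08  ] side px800 [398. 321.]
smallfoot [ 0.5022 -0.134   0.004 ] side px800 [402. 375.]
bigtop [ 0.3878 -0.144   0.1   ] side px800 [314. 319.]
bigfoot [ 0.3766 -0.1303  0.004 ] side px800 [305. 388.]
```

View pics/crop1.png

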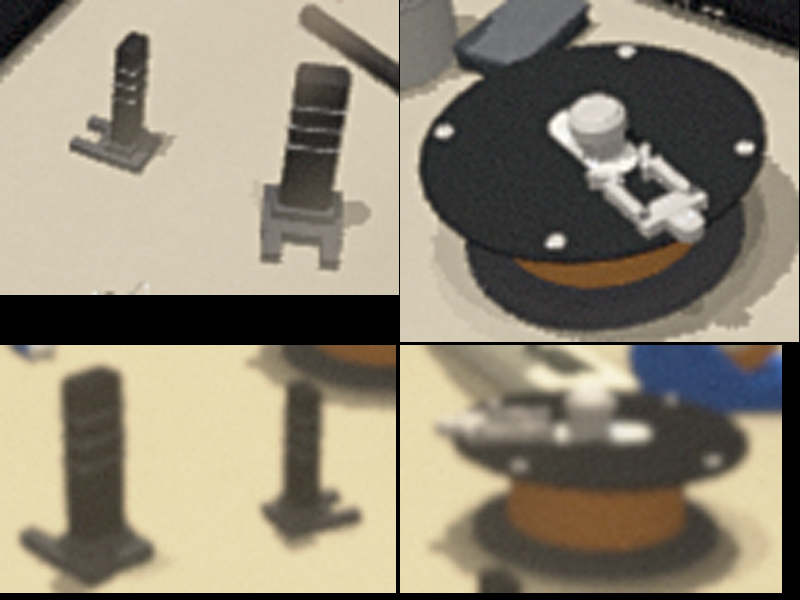

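Run:
```python
from h import *
c=get_calibration("scene"); s=get_calibration("side")
g=lambda x,y,z:onz(c,130+(x-400)/3.8,165+y/3.8,z)
S=np.array([g(x,y,.061) for x,y in((626,51),(745,147),(556,242),(445,131))]); print(S.round(4)); print("centre",S.mean(0))
print("tail end",g(695,232,.064),"head",g(599,108,.084), "hooks",g(600,185,.068),g(645,155,.068),"shoulders",g(650,232,.064),g(700,190,.068))
f=lambda x,y,z:onz(c,270+x/3.47,155+y/3.47,z)
print("tips",f(97,122,.007),f(78,142,.007),"heel",f(148,165,.007),f(160,148,.007),"top",f(133,40,.08))
# side: tips
q=lambda x,y,z:onz(s,175+x/3.7,195+(y-345)/3.7,z)
print("side top",q(304,386,.08),"tips",q(357,515,.005),q(335,495,.005),"heel",q(265,515,.005),q(297,543,.003))
w=get_calibration("wrist");print(w,observe()["position"])
```

```text
[[0.6727 0.0166 0.061 ]
 [0.5717 0.0394 0.061 ]
 [0.5946 0.142  0.061 ]
 [0.6963 0.1176 0.061 ]]
centre [0.6338452  0.07892311 0.061     ]
tail end [0.54683546 0.10178667 0.064     ] head [0.62626905 0.07954514 0.084     ] hooks [0.60062137 0.10710352 0.068     ] [0.59929659 0.07863275 0.068     ] shoulders [0.56300855 0.11395866 0.064     ] [0.56136599 0.08203933 0.068     ]
tips [ 0.51974699 -0.14007689  0.007     ] [ 0.51785127 -0.11702132  0.007     ] heel [ 0.47322783 -0.12336862  0.007     ] [ 0.47615252 -0.14117941  0.007     ] top [ 0.49501122 -0.1335279   0.08      ]
side top [ 0.49907906 -0.13803463  0.08      ] tips [ 0.52748392 -0.14892829  0.005     ] [ 0.52466476 -0.12367814  0.005     ] heel [ 0.48022947 -0.13375534  0.005     ] [ 0.48737663 -0.16435689  0.003     ]
{'fovy': 67.95147945251351, 'cx': 257.2504625701573, 'cy': 192.61252331900405, 'xyz': array([0.10289918, 0.62119108, 0.37376843]), 'rotation': array([2.85491388e+00, 1.57695560e-03, 1.29181580e+00])} [0.1719663  0.60058108 0.23081509]
```

```bash
cat >> h.py <<'E'
def deltas(steps, start=None):
    "steps: list of (xyz, yaw_deg); prints delta from the pose at call begin, tool down"
    o=observe(); p0=np.array(o["position"]); R0=R.from_euler('xyz',o["tool_rot"])
    for p,yaw in steps:
        d=R0.inv().apply(np.array(p)-p0)/.5
        r=(R0.inv()*R.from_euler('xyz',[np.pi,0,np.radians(yaw)])).as_rotvec()/(2*np.pi/3)
        print(p,yaw,"->",d.round(4),r.round(4))
E
python3 - <<'E'
from h import *
deltas([((.42,.27,.23),130),((.497,-.134,.2),95)])
E
```

```text
(0.42, 0.27, 0.23) 130 -> [-0.6589 -0.4991  0.0022] [-4.000e-04  2.000e-04  2.836e-01]
(0.497, -0.134, 0.2) 95 -> [-1.0293 -1.2335  0.063 ] [-4.000e-04  3.000e-04  5.752e-01]
```

>>> play_rows --pt "-0.66 -0.5 0 0 0 0.28 0" --pt "-0.66 -0.5 0 0 0 0.28 0" --pt "-0.66 -0.5 0 0 0 0.28 0" --pt "-0.66 -0.5 0 0 0 0.28 0" --pt "-0.66 -0.5 0 0 0 0.28 0" --pt "-0.66 -0.5 0 0 0 0.28 0" --pt "-0.66 -0.5 0 0 0 0.28 0" --pt "-0.66 -0.5 0 0 0 0.28 0" --pt "-0.66 -0.5 0 0 0 0.28 0" --newtons 40

```text
clock: 1.0
position: [0.423, 0.265, 0.2314]
tool_rot: [-3.141, 0.001, 2.271]
force: [-0.8, 0.7, 0.3]
grip_width: 0.0854
finger_force: 0.0
```

Run:
```python
from h import *
deltas([((.497,-.134,.2),95)])
```

```text
(0.497, -0.134, 0.2) 95 -> [-0.7057 -0.4009  0.0639] [1.000e-04 7.000e-04 2.925e-01]
```

>>> play_rows --pt "-0.706 -0.4 0.063 0 0 0.292 0" --pt "-0.706 -0.4 0.063 0 0 0.292 0" --pt "-0.706 -0.4 0.063 0 0 0.292 0" --pt "-0.706 -0.4 0.063 0 0 0.292 0" --pt "-0.706 -0.4 0.063 0 0 0.292 0" --pt "-0.706 -0.4 0.063 0 0 0.292 0" --pt "-0.706 -0.4 0.063 0 0 0.292 0" --pt "-0.706 -0.4 0.063 0 0 0.292 0" --pt "-0.706 -0.4 0.063 0 0 0.292 0" --pt "-0.706 -0.4 0.063 0 0 0.292 0"

```text
clock: 2.0
position: [0.4967, -0.1303, 0.1994]
tool_rot: [-3.141, 0.0, 1.662]
force: [-0.3, 1.7, 1.2]
grip_width: 0.0855
finger_force: 0.0
```

Run:
```python
from h import *
o=observe(); print(o["clock"],o["position"],o["tool_rot"],o["qpos"])
c=get_calibration("wrist"); im=grab_frame("wrist"); np.save("w1.npy",im); json.dump({k:np.array(v).tolist() for k,v in c.items()},open("w1.json","w"))
save("w1",im)
```

```text
2.0 [ 0.49673575 -0.13033651  0.19940186] [-3.14070659e+00  3.32486837e-04  1.66158208e+00] [-0.18910047  0.41857875  0.4361848   1.94066178 -0.23359912  0.83213598
  0.4632925 ]
```

View pics/w1.png

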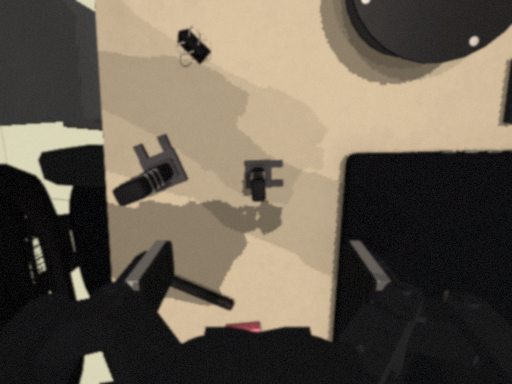

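The wrist picture shows the small fork at about (262,178), with its prongs to the right ending near x=283. The big fork is at (155,170), and the flange edge is at upper right. Next I enlarge the fork.

Run:
```python
from h import *
im=np.load("w1.npy"); save("w1c",cv2.resize(im[145:220,225:305],(640,600),interpolation=cv2.INTER_CUBIC))
```

```text
(no output)
```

View pics/w1c.png

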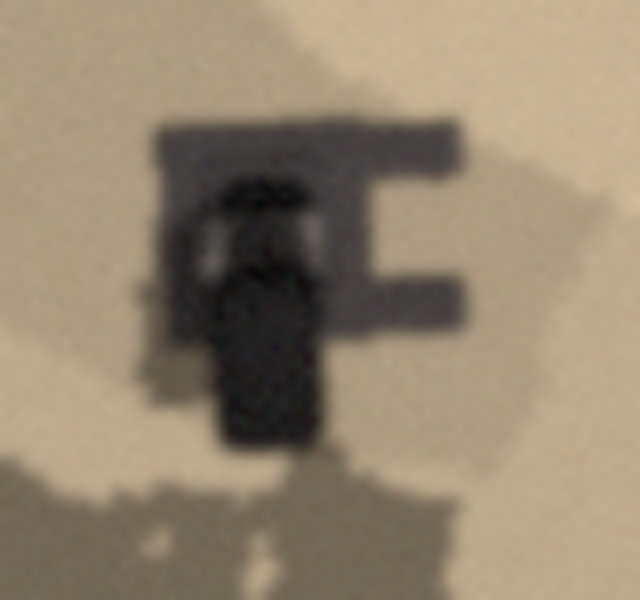

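Foot in the crop: heel corner (157,125), tip outer corners (460,122) and (463,330), handle x-range 218–322.

Run:
```python
from h import *
c=json.load(open("w1.json"))
g=lambda x,y,z:onz(c,225+x/8,145+y/8,z)
T=[g(462,122,.007),g(465,330,.007)];H=g(157,125,.007)
print("tips",T,"heel",H,"len",np.linalg.norm(T[0]-H),"w",np.linalg.norm(T[0]-T[1]))
d=T[0]-H; print("yaw",np.degrees(np.arctan2(d[1],d[0])), "yaw from tips",np.degrees(np.arctan2(*(T[0]-T[1])[:2]))*-1)
m=(T[0]+T[1])/2;print("tip mid",m)
print("top far edge (y-) ",g(218,445,.08),g(322,445,.08))
for yaw in (0,2,4):
  y=np.radians(yaw);u=np.array([np.cos(y),np.sin(y)]);print(yaw,"handle",m[:2]-30*u/1000)
```

```text
tips [array([ 0.52545801, -0.11418276,  0.007     ]), array([ 0.52961869, -0.14592523,  0.007     ])] heel [ 0.4804037  -0.11874409  0.007     ] len 0.04528461245712283 w 0.032013985869183276
yaw 5.780968996271606 yaw from tips 7.4675351121026345
tip mid [ 0.52753835 -0.130054    0.007     ]
top far edge (y-)  [ 0.49301788 -0.143807    0.08      ] [ 0.50555564 -0.14265979  0.08      ]
0 handle [ 0.49753835 -0.130054  ]
2 handle [ 0.49755662 -0.13110098]
4 handle [ 0.49761142 -0.13214669]
```

Run:
```python
from h import *
deltas([((.498,-.133,.12),96),((.498,-.133,.034),96)])
```

```text
(0.498, -0.133, 0.12) 96 -> [-0.0089  0.0017  0.159 ] [-0.0004 -0.0002 -0.0056]
(0.498, -0.133, 0.034) 96 -> [-0.009   0.0018  0.331 ] [-0.0004 -0.0002 -0.0056]
```

Run:
```python
from h import *
o=observe(); print(o["clock"],o["position"],o["tool_rot"],o["qd"].round(3))
```

```text
2.05 [ 0.49681721 -0.12865369  0.19948169] [-3.14080556e+00 -3.11420637e-04  1.66382134e+00] [-0.041 -0.012 -0.014  0.009  0.001  0.001 -0.006]
```

>>> play_rows --pt "-0.009 0.002 0.06 0 0 -0.005 0" --pt "-0.009 0.002 0.13 0 0 -0.005 0" --pt "-0.009 0.002 0.13 0 0 -0.005 0"

```text
clock: 2.35
position: [0.4967, -0.1308, 0.132]
tool_rot: [-3.136, -0.002, 1.678]
force: [-0.4, 0.8, 1.2]
grip_width: 0.0853
finger_force: 0.0
```

Run:
```python
from h import *
o=observe(); print(o["clock"],o["position"],o["tool_rot"])
deltas([((.498,-.133,.034),96)])
```

```text
2.35 [ 0.49671483 -0.13081775  0.13199969] [-3.13636408e+00 -1.74470789e-03  1.67765787e+00]
(0.498, -0.133, 0.034) 96 -> [-0.005   0.0031  0.196 ] [-0.0025 -0.0008  0.001 ]
```

>>> play_rows --pt "-0.004 0.002 0.08 0 0 0 0" --pt "-0.004 0.002 0.14 0 0 0 0" --pt "-0.004 0.002 0.196 0 0 0 0" --pt "-0.004 0.002 0.196 0 0 0 0" --pt "-0.004 0.002 0.196 0 0 0 0"

```text
clock: 2.85
position: [0.5003, -0.1345, 0.0382]
tool_rot: [3.141, -0.0, 1.676]
force: [0.0, 0.2, 0.9]
grip_width: 0.0852
finger_force: 0.0
```

Run:
```python
from h import *
deltas([((.498,-.133,.034),96)])
o=observe(); print(o["clock"],o["position"],o["tool_rot"])
```

```text
(0.498, -0.133, 0.034) 96 -> [ 0.0034 -0.0042  0.0085] [ 0.0002 -0.      0.0002]
2.85 [ 0.50028418 -0.13447635  0.03824352] [ 3.14119307e+00 -8.76583272e-05  1.67598986e+00]
```

>>> play_rows --pt "0.003 -0.004 0.008 0 0 0 0" --pt "0.003 -0.004 0.008 0 0 0 0.4" --pt "0.003 -0.004 0.008 0 0 0 1" --pt "0.003 -0.004 0.008 0 0 0 1" --pt "0.003 -0.004 0.008 0 0 0 1" --pt "0.003 -0.004 0.008 0 0 0 1" --pt "0.003 -0.004 0.008 0 0 0 1" --pt "0.003 -0.004 0.008 0 0 0 1" --pt "0.003 -0.004 0.008 0 0 0 1" --pt "0.003 -0.004 0.008 0 0 0 1" --newtons 80

```text
clock: 3.85
position: [0.4977, -0.1338, 0.033]
tool_rot: [3.141, -0.0, 1.675]
force: [-1.5, 0.5, 6.6]
grip_width: 0.013
finger_force: 78.1
```

Run:
```python
from h import *
deltas([((.498,-.133,.16),96),((.484,.1165,.16),77)])
```

```text
(0.498, -0.133, 0.16) 96 -> [ 0.0015  0.0008 -0.2539] [ 0.0001 -0.     -0.0002]
(0.484, 0.1165, 0.16) 77 -> [ 0.5007  0.0249 -0.2539] [ 1.000e-04 -0.000e+00  1.582e-01]
```

>>> play_rows --pt "0 0 -0.06 0 0 0 1" --pt "0 0 -0.15 0 0 0 1" --pt "0 0 -0.25 0 0 0 1" --pt "0.08 0.005 -0.254 0 0 0.03 1" --pt "0.18 0.01 -0.254 0 0 0.07 1" --pt "0.28 0.015 -0.254 0 0 0.1 1" --pt "0.38 0.02 -0.254 0 0 0.14 1" --pt "0.45 0.025 -0.254 0 0 0.158 1" --pt "0.5 0.025 -0.254 0 0 0.158 1" --pt "0.5 0.025 -0.254 0 0 0.158 1"

```text
clock: 4.85
position: [0.4833, 0.1199, 0.1595]
tool_rot: [-3.141, -0.0, 1.349]
force: [0.4, -1.1, -1.8]
grip_width: 0.0128
finger_force: 78.4
```

>>> play_rows --pt "0 0 0 0 0 0 1" --pt "0 0 0 0 0 0 1"

```text
clock: 5.05
position: [0.484, 0.1152, 0.1598]
tool_rot: [3.142, 0.0, 1.343]
force: [-0.7, 0.5, -2.1]
grip_width: 0.013
finger_force: 78.4
```

Run:
```python
from h import *
o=observe(); print(o["clock"],o["position"],o["tool_rot"],o["force"],o["grip_width"])
c=get_calibration("wrist"); im=grab_frame("wrist"); np.save("w2.npy",im); json.dump({k:np.array(v).tolist() for k,v in c.items()},open("w2.json","w"))
print([proj(c,p).round(0) for p in ((.562,.0985,.068),(.634,.079,.06),(.626,.0795,.084))])
save("w2",cv2.resize(im,(800,600),interpolation=cv2.INTER_CUBIC))
```

```text
5.05 [0.48398346 0.11521119 0.15983073] [3.14158756e+00 3.56150459e-04 1.34318816e+00] [-0.66955448  0.50037831 -2.10761647] 0.012971700496162563
[array([350., 195.]), array([431., 195.]), array([438., 205.])]
```

View pics/w2.png

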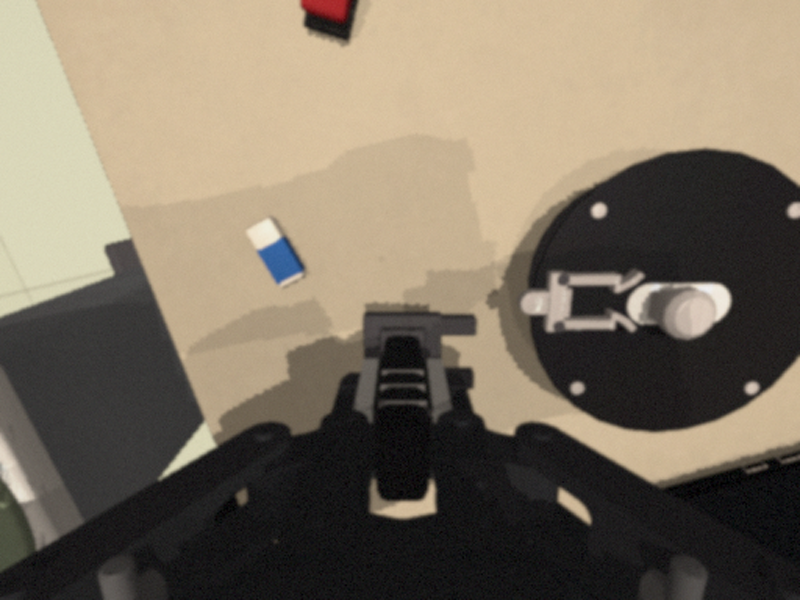

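The picture shows the clip tail at (523,302), shoulders at x≈549 (y 272–333), slot plate 628–731 at y≈303, head (690,312), and the fork tips at (475,325) and (472,377).

Run:
```python
from h import *
c=json.load(open("w2.json")); k=.64
g=lambda x,y,z:onz(c,x*k,y*k,z)[:2]
S=np.array([g(599,210,.06),g(796,210,.06),g(752,388,.06),g(577,388,.06)]);C=S.mean(0)
print("screws",S.round(4).tolist(),"centre",C)
a=[np.degrees(np.arctan2(*(S[i]-C)[::-1])) for i in range(4)];print("ang",np.round(a,1))
sl=[g(628,302,.06),g(731,302,.06)];print("slot",sl,(sl[0]+sl[1])/2,"yaw",np.degrees(np.arctan2(*(sl[1]-sl[0])[::-1])))
b=[g(549,272,.068),g(549,332,.068)];B=(b[0]+b[1])/2;d=b[0]-b[1];print("back",b,B,"w",np.linalg.norm(d),"yaw",np.degrees(np.arctan2(-d[0],d[1])))
t=g(523,302,.064);print("tail",t)
h=g(690,312,.084);print("head",h)
f=[g(475,325,.134),g(472,377,.134)];F=(f[0]+f[1])/2;d=f[0]-f[1];print("fork tips",f,F,np.linalg.norm(d),"yaw",np.degrees(np.arctan2(-d[0],d[1])))
o=observe();p=o["position"][:2];y=o["tool_rot"][2]-np.pi/2;u=np.array([np.cos(y),np.sin(y)]);n=np.array([-u[1],u[0]])
print("fork yaw",np.degrees(y))
for nm,q in(("F",F),("B",B),("tail",t),("slot",(sl[0]+sl[1])/2),("head",h),("C",C)):print(nm,((q-p)@u).round(4),((q-p)@n).round(4))
```

```text
screws [[0.5985, 0.1417], [0.7013, 0.1179], [0.6774, 0.015], [0.5746, 0.0388]] centre [0.63794671 0.07836492]
ang [ 121.9   32.   -58.1 -148. ]
slot [array([0.60920682, 0.0864065 ]), array([0.6662633 , 0.07319332])] [0.63773506 0.07979991] yaw -13.038748335069469
back [array([0.56556037, 0.11631219]), array([0.5609271, 0.0819944])] [0.56324373 0.0991533 ] w 0.03462915172550148 yaw -7.689047469939773
tail [0.55018626 0.10130275]
head [0.62916201 0.08362504]
fork tips [array([0.515385  , 0.12095397]), array([0.51002604, 0.09862935])] [0.51270552 0.10979166] 0.022958817389541444 yaw -13.498267669079322
fork yaw -13.06815364052276
F 0.0291 0.0013
B 0.0807 0.0024
tail 0.0675 0.0015
slot 0.1577 0.0004
head 0.1485 0.0021
C 0.1582 -0.001
```

>>> play_rows --pt "0 0 0.06 0 0 0 1" --pt "0 0 0.12 0 0 0 1" --pt "0 0.02 0.127 0 0 0 1" --pt "0 0.045 0.127 0 0 0 1" --pt "0 0.06 0.127 0 0 0 1" --pt "0 0.06 0.127 0 0 0 1" --pt "0 0.06 0.127 0 0 0 1"

```text
clock: 5.8
position: [0.5136, 0.1094, 0.097]
tool_rot: [3.141, -0.001, 1.344]
force: [0.4, 0.2, -1.0]
grip_width: 0.0129
finger_force: 78.3
```

Run:
```python
from h import *
o=observe(); print(o["clock"],o["position"],o["tool_rot"],o["force"],o["grip_width"])
c=get_calibration("wrist"); im=grab_frame("wrist"); np.save("w3.npy",im); json.dump({k:np.array(v).tolist() for k,v in c.items()},open("w3.json","w"))
save("w3",cv2.resize(im[130:290,215:428],(800,600),interpolation=cv2.INTER_CUBIC))
```

```text
5.8 [0.51355473 0.10942821 0.09701348] [ 3.14086679e+00 -5.52630391e-04  1.34396307e+00] [ 0.40242899  0.17286736 -1.0249169 ] 0.012925395172442528
```

View pics/w3.png

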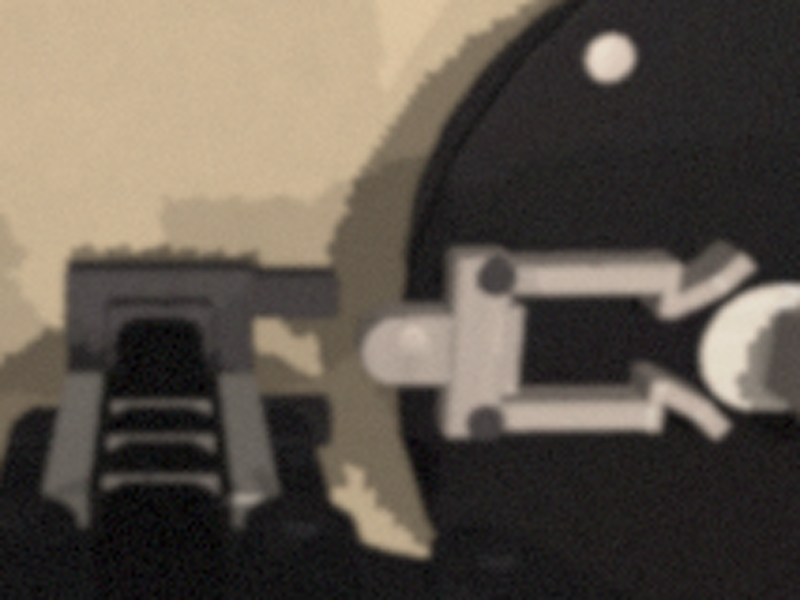

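The fork and clip are parallel. Prong gap centre y≈355, clip tail y 315–385 (middle ≈348), shoulders y 250–437.

Run:
```python
from h import *
c=json.load(open("w3.json")); k=1/3.756
g=lambda x,y,z:onz(c,215+x*k,130+y*k,z)[:2]
p=np.array([.51355,.10943]);y=1.34396-np.pi/2;u=np.array([np.cos(y),np.sin(y)]);n=np.array([-u[1],u[0]])
for nm,x,yy,z in[("prongU outer",337,270,.0705),("prongU inner",335,315,.0705),("prongL inner",328,395,.0705),("tailU",415,313,.068),("tailL",410,386,.068),("tailend",363,350,.064),("shU",452,250,.068),("shL",442,437,.068),("mouthU",757,262,.068),("mouthL",725,440,.064),("screw",610,57,.061)]:
    q=g(x,yy,z)-p;print(nm,(q@u*1e3).round(1),(q@n*1e3).round(1))
q=np.array([.6377,.0793])-p;print("axis",q@u,q@n)
```

```text
prongU outer 29.7 16.5
prongU inner 29.7 8.5
prongL inner 29.2 -6.2
tailU 43.9 7.9
tailL 43.9 -5.7
tailend 36.2 -0.6
shU 49.3 19.2
shL 50.3 -15.5
mouthU 101.0 17.1
mouthL 102.9 -18.2
screw 75.0 50.6
axis 0.12774573784065515 -0.0014373112212148615
```

>>> play_rows --pt "0 0.01 0.001 0 0 0 1" --pt "0 0.02 0.001 0 0 0 1" --pt "0 0.03 0.001 0 0 0 1" --pt "0 0.035 0.001 0 0 0 1" --pt "0 0.04 0.001 0 0 0 1" --pt "0 0.045 0.001 0 0 0 1" --pt "-0.001 0.05 0.001 0 0 0 1" --pt "-0.0015 0.056 0.001 0 0 0 1" --pt "-0.0015 0.06 0.001 0 0 0 1" --pt "-0.0015 0.06 0.001 0 0 0 1"

```text
clock: 6.85
position: [0.5425, 0.1019, 0.0958]
tool_rot: [3.141, 0.0, 1.344]
force: [-0.3, 1.3, -2.1]
grip_width: 0.0129
finger_force: 78.3
```

Run:
```python
from h import *
o=observe(); print(o["clock"],o["position"],o["tool_rot"],o["force"],o["grip_width"])
c=get_calibration("wrist"); im=grab_frame("wrist"); np.save("w4.npy",im); json.dump({k:np.array(v).tolist() for k,v in c.items()},open("w4.json","w"))
save("w4",cv2.resize(im[130:290,215:428],(800,600),interpolation=cv2.INTER_CUBIC))
```

```text
6.85 [0.54249027 0.1018502  0.09578868] [3.14145610e+00 6.84176856e-05 1.34405119e+00] [-0.29002491  1.27461717 -2.09578471] 0.012915458089429711
```

View pics/w4.png

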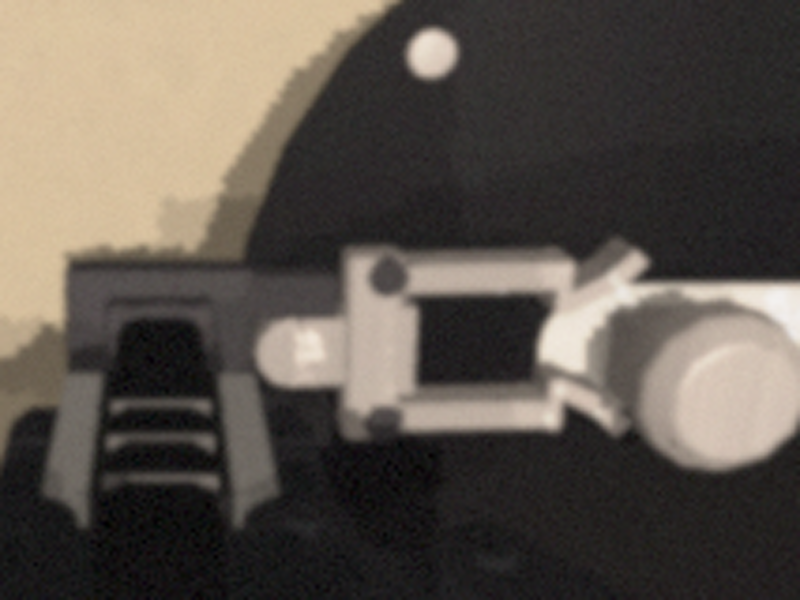

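The tips bear on both shoulders, the tail sits in the gap, and the head's top face is centred near (740,397).

Run:
```python
from h import *
c=json.load(open("w4.json")); k=1/3.756
g=lambda x,y,z:onz(c,215+x*k,130+y*k,z)[:2]
p=np.array([.54249,.10185]);y=1.34405-np.pi/2;u=np.array([np.cos(y),np.sin(y)]);n=np.array([-u[1],u[0]])
for nm,x,yy,z in[("head top",740,397,.084),("headleft",640,400,.078),("slotend",540,345,.06),("shU",343,248,.068),("shL",340,437,.068),("tailU",310,317,.068),("tailL",310,388,.068),("mouthU",650,262,.068),("mouthL",625,437,.064),("screw",432,53,.061)]:
    q=g(x,yy,z)-p;print(nm,(q@u*1e3).round(1),(q@n*1e3).round(1))
q=np.array([.6377,.0793])-p;print("axis",q@u,q@n)
```

```text
head top 91.7 0.3
headleft 78.9 -3.0
slotend 68.4 -0.7
shU 30.7 20.0
shL 31.9 -14.9
tailU 25.7 7.7
tailL 26.2 -5.5
mouthU 82.3 17.6
mouthL 84.0 -16.9
screw 45.0 51.5
axis 0.0978423378796999 -0.000568786633674914
```

>>> play_rows --pt "0 0.003 0 0 0 0 1" --pt "0 0.006 0 0 0 0 1" --pt "0 0.009 0 0 0 0 1" --pt "0 0.012 0 0 0 0 1" --pt "0 0.014 0 0 0 0 1" --pt "0 0.016 0 0 0 0 1" --pt "0 0.018 0 0 0 0 1" --pt "0 0.02 0 0 0 0 1"

```text
clock: 7.7
position: [0.5514, 0.0999, 0.0956]
tool_rot: [-3.14, 0.0, 1.345]
force: [-6.2, 1.6, 0.1]
grip_width: 0.0127
finger_force: 78.6
```

>>> play_rows --pt "0 0.002 0 0 0 0 1" --pt "0 0.004 0 0 0 0 1"

```text
clock: 7.9
position: [0.5531, 0.0995, 0.0955]
tool_rot: [-3.14, 0.0, 1.345]
force: [-6.9, 2.1, 0.4]
grip_width: 0.013
finger_force: 78.7
```

>>> play_rows --pt "0 0.002 0 0 0 0 1" --pt "0 0.004 0 0 0 0 1"

```text
clock: 8.1
position: [0.5554, 0.0991, 0.0956]
tool_rot: [-3.14, 0.0, 1.345]
force: [-0.1, -0.5, -0.9]
grip_width: 0.0129
finger_force: 78.7
```

>>> play_rows --pt "0 0.002 0 0 0 0 1" --pt "0 0.004 0 0 0 0 1"

```text
clock: 8.3
position: [0.558, 0.0983, 0.0958]
tool_rot: [3.141, 0.0, 1.344]
force: [-2.3, 0.7, -0.8]
grip_width: 0.0133
finger_force: 78.7
```

>>> play_rows --pt "0 0.003 0 0 0 0 1" --pt "0 0.006 0 0 0 0 1" --pt "0 0.009 0 0 0 0 1" --pt "0 0.012 0 0 0 0 1" --pt "0 0.015 0 0 0 0 1" --pt "0 0.018 0 0 0 0 1" --pt "0 0.021 0 0 0 0 1" --pt "0 0.024 0 0 0 0 1" --pt "0 0.026 0 0 0 0 1" --pt "0 0.027 0 0 0 0 1"

```text
clock: 9.3
position: [0.5711, 0.0954, 0.0958]
tool_rot: [3.142, 0.0, 1.344]
force: [-2.7, 1.0, -1.6]
grip_width: 0.0132
finger_force: 78.7
```

>>> play_rows --pt "0 0.001 0 0 0 0 1" --pt "0 0.002 0 0 0 0 1"

```text
clock: 9.5
position: [0.572, 0.0952, 0.0958]
tool_rot: [3.142, 0.0, 1.344]
force: [-2.9, -0.0, -0.8]
grip_width: 0.0135
finger_force: 78.7
```

>>> play_rows --pt "0 0.001 0 0 0 0 1" --pt "0 0.002 0 0 0 0 1" --pt "0 0.003 0 0 0 0 1"

```text
clock: 9.8
position: [0.5735, 0.0948, 0.0958]
tool_rot: [-3.142, 0.0, 1.344]
force: [-2.6, 0.2, -1.7]
grip_width: 0.0129
finger_force: 78.7
```

>>> play_rows --pt "0 0.001 0 0 0 0 1" --pt "0 0.002 0 0 0 0 1"

```text
clock: 10.0
position: [0.5744, 0.0946, 0.0958]
tool_rot: [-3.142, 0.0, 1.344]
force: [-2.8, -0.1, -1.6]
grip_width: 0.0132
finger_force: 78.7
```

>>> play_rows --pt "0 0.001 0 0 0 0 1"

```text
clock: 10.1
position: [0.5749, 0.0945, 0.0958]
tool_rot: [-3.142, 0.0, 1.344]
force: [-2.3, 0.5, -2.3]
grip_width: 0.013
finger_force: 78.7
```

>>> play_rows --pt "0 0.001 0 0 0 0 1"

```text
clock: 10.2
position: [0.5754, 0.0944, 0.0958]
tool_rot: [3.142, 0.0, 1.344]
force: [-2.5, 0.5, -1.7]
grip_width: 0.0132
finger_force: 78.7
```

>>> play_rows --pt "0 0.001 0 0 0 0 1"

```text
clock: 10.3
position: [0.5759, 0.0943, 0.0958]
tool_rot: [-3.142, 0.0, 1.344]
force: [-1.9, -0.1, -1.9]
grip_width: 0.013
finger_force: 78.7
```

>>> play_rows --pt "0 0.001 0 0 0 0 1"

```text
clock: 10.4
position: [0.5766, 0.0941, 0.0959]
tool_rot: [3.141, -0.0, 1.344]
force: [0.2, -0.5, -0.8]
grip_width: 0.0132
finger_force: 78.7
```

>>> play_rows --pt "0 0.001 0 0 0 0 1"

```text
clock: 10.5
position: [0.5772, 0.094, 0.0959]
tool_rot: [3.141, -0.0, 1.344]
force: [0.6, 0.3, -0.8]
grip_width: 0.0132
finger_force: 78.7
```

The force dropped from about 2.4 N to about 0, which is the snap. I back straight off and look.

>>> play_rows --pt "0 -0.004 0 0 0 0 1" --pt "0 -0.015 0 0 0 0 1" --pt "0 -0.035 0 0 0 0 1" --pt "0 -0.06 0 0 0 0 1" --pt "0 -0.08 0 0 0 0 1" --pt "0 -0.08 0 0 0 0 1"

```text
clock: 11.1
position: [0.5365, 0.1036, 0.0959]
tool_rot: [-3.141, -0.0, 1.345]
force: [0.1, 0.4, -1.3]
grip_width: 0.0132
finger_force: 78.7
```

Run:
```python
from h import *
o=observe(); print(o["clock"],o["position"],o["tool_rot"],o["force"],o["grip_width"])
c=get_calibration("wrist"); im=grab_frame("wrist"); np.save("w5.npy",im)
save("w5",cv2.resize(im[130:290,215:428],(800,600),interpolation=cv2.INTER_CUBIC))
```

```text
11.1 [0.53645124 0.10361462 0.09587352] [-3.14066546e+00 -1.50994263e-04  1.34511022e+00] [ 0.13725915  0.42441045 -1.25976035] 0.013214826599391367
```

View pics/w5.png

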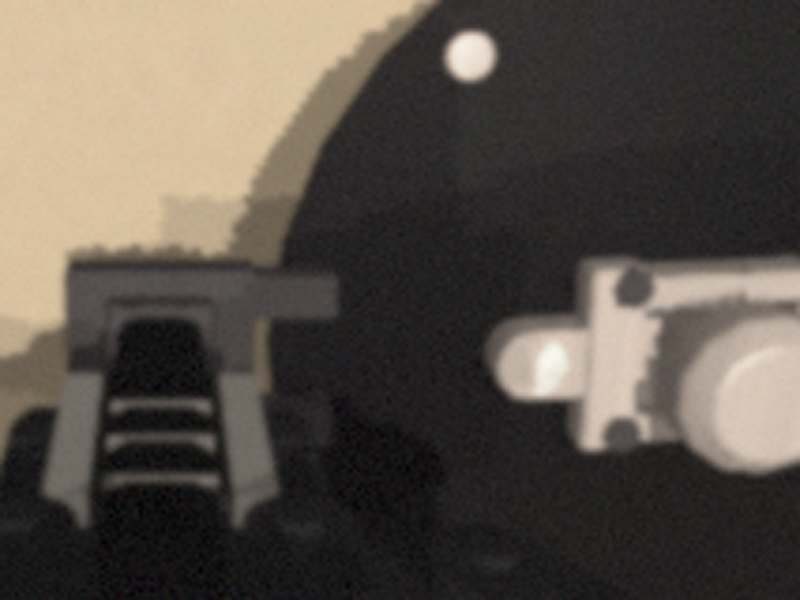

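The fork is clear and the clip sits home around the spindle (tail at (540,362), shoulders x≈585). Now I return the tool to its old, free spot.

Run:
```python
from h import *
deltas([((.507,.11,.0965),77),((.507,.11,.16),77),((.497,-.132,.16),95)])
```

```text
(0.507, 0.11, 0.0965) 77 -> [-0.0008 -0.0623 -0.001 ] [-0.     -0.0001  0.0005]
(0.507, 0.11, 0.16) 77 -> [-0.0008 -0.0623 -0.128 ] [-0.     -0.0001  0.0005]
(0.497, -0.132, 0.16) 95 -> [-0.477   0.0266 -0.1281] [ 0.000e+00 -1.000e-04 -1.495e-01]
```

>>> play_rows --pt "0 -0.04 0 0 0 0 1" --pt "0 -0.09 0 0 0 0 1" --pt "0 -0.09 -0.06 0 0 0 1" --pt "0 -0.09 -0.12 0 0 0 1" --pt "-0.05 -0.08 -0.128 0 0 -0.02 1" --pt "-0.13 -0.05 -0.128 0 0 -0.05 1" --pt "-0.22 -0.02 -0.128 0 0 -0.08 1" --pt "-0.31 0 -0.128 0 0 -0.11 1" --pt "-0.4 0.02 -0.128 0 0 -0.14 1" --pt "-0.45 0.027 -0.128 0 0 -0.15 1"

```text
clock: 12.15
position: [0.5005, -0.1235, 0.1602]
tool_rot: [3.141, 0.001, 1.657]
force: [-0.5, 0.4, -1.6]
grip_width: 0.0129
finger_force: 78.9
```

>>> play_rows --pt "-0.027 0 0 0 0 0 1" --pt "-0.027 0 0 0 0 0 1" --pt "-0.027 0 0 0 0 0 1" --pt "-0.027 0 0.05 0 0 0 1" --pt "-0.027 0 0.1 0 0 0 1" --pt "-0.027 0 0.15 0 0 0 1" --pt "-0.027 0 0.2 0 0 0 1" --pt "-0.027 0 0.23 0 0 0 1" --pt "-0.027 0 0.238 0 0 0 1" --pt "-0.027 0 0.238 0 0 0 1"

```text
clock: 13.15
position: [0.5018, -0.1317, 0.0406]
tool_rot: [-3.141, -0.0, 1.66]
force: [-0.2, -0.5, -1.4]
grip_width: 0.0131
finger_force: 78.9
```

Run:
```python
from h import *
o=observe(); print(o["clock"],o["position"],o["tool_rot"],o["force"],o["grip_width"])
```

```text
13.15 [ 0.50177126 -0.13167082  0.04062577] [-3.14089999e+00 -3.34144187e-04  1.65972822e+00] [-0.21138462 -0.45059312 -1.42497478] 0.013135093174676716
```

>>> play_rows --pt "0 0 0.004 0 0 0 1" --pt "0 0 0.008 0 0 0 1" --pt "0 0 0.011 0 0 0 1" --pt "0 0 0.014 0 0 0 1" --pt "0 0 0.014 0 0 0 1"

```text
clock: 13.65
position: [0.5017, -0.1327, 0.0338]
tool_rot: [-3.142, -0.0, 1.658]
force: [-0.4, 0.3, -0.4]
grip_width: 0.0133
finger_force: 78.9
```

>>> play_rows --pt "0 0 0.001 0 0 0 1" --pt "0 0 0.002 0 0 0 1" --pt "0 0 0.002 0 0 0 1"

```text
clock: 13.95
position: [0.5017, -0.1328, 0.033]
tool_rot: [3.141, -0.0, 1.658]
force: [-1.8, 0.2, 5.4]
grip_width: 0.013
finger_force: 80.0
```

Contact with the worktop; open slowly and retract.

>>> play_rows --pt "0 0 0 0 0 0 0.8" --pt "0 0 0 0 0 0 0.7" --pt "0 0 0 0 0 0 0.5" --pt "0 0 0 0 0 0 0.3" --pt "0 0 0 0 0 0 0" --pt "0 0 0 0 0 0 0" --pt "0 0 0 0 0 0 0" --pt "0 0 0 0 0 0 0" --newtons 20

```text
clock: 14.75
position: [0.5017, -0.1327, 0.0328]
tool_rot: [-3.142, 0.0, 1.658]
force: [-0.2, 0.2, 1.0]
grip_width: 0.0855
finger_force: 0.0
```

>>> play_rows --pt "0 0 -0.03 0 0 0 0" --pt "0 0 -0.09 0 0 0 0" --pt "0 0 -0.17 0 0 0 0" --pt "0 0 -0.25 0 0 0 0" --pt "0 0 -0.33 0 0 0 0" --pt "0 0 -0.36 0 0 0 0" --pt "0 0 -0.36 0 0 0 0" --pt "0 0 -0.36 0 0 0 0"

```text
clock: 15.55
position: [0.5016, -0.1325, 0.2125]
tool_rot: [3.142, -0.0, 1.659]
force: [0.1, 0.3, -1.0]
grip_width: 0.0854
finger_force: 0.0
```

Run:
```python
from h import *
o=observe(); print(o["clock"],o["position"],o["grip_width"])
a=grab_frame("scene"); b=grab_frame("wrist")
A=cv2.resize(a[150:260,125:380],(800,345),interpolation=cv2.INTER_CUBIC)
B=cv2.resize(b[60:260,90:410],(400,250),interpolation=cv2.INTER_CUBIC)
s=np.zeros((600,800,3),np.uint8); s[:345]=A; s[350:,:400]=B
s[350:,400:]=cv2.resize(a[170:240,160:272],(400,250),interpolation=cv2.INTER_CUBIC)
save("end",s)
```

```text
15.55 [ 0.50155927 -0.13248309  0.21248015] 0.0854346339046459
```

View pics/end.png

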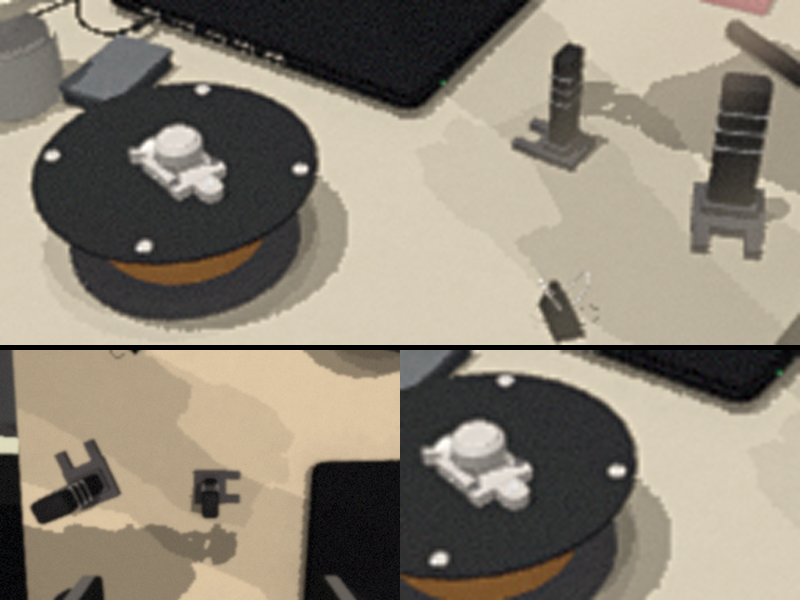

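The clip sits around the neck under the head at (180,165), the fork stands upright at (565,110), and the gripper is clear of everything.

```bash
python3 -c "
from workcell import *
print(job_done())"
```

```text
the job is handed in; nothing more can be done
None
```

I pushed the clip into the spindle's groove with the small fork until the force dropped from about 2.4 N to zero at the snap and stopped within 1 mm; the fork then went back upright on the worktop, clear of the stand, and the job was handed in at about 16 s (no verdict was returned).

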